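# Hold the emergency lid release of a centrifuge

## Task

The power has failed with blood samples locked inside the centrifuge. Slide the cover on its front deck fully back to open the emergency-release recess, flip the safety catch right over off the tip of the release lever, then pull the lever right up and finish still gripping it there, so that I can lift the lid; do not disturb the other things on the desk.

Things in the scene. Friction and masses are not known exactly. Their poses are not given: they have to be found in the camera images.
- centrifuge: White benchtop centrifuge, 430 (x) x 360 (y) x 237 mm high, fixed. Origin: centre of its underside, on the desk. Own x points from its front (control face, nearest the robot) to its lid hinge, own y to the left for the robot, z up; 'x' and 'y' below mean these. Its front deck (x -215 to -75 mm) is flat, 215 mm above the desk; behind it the lid rises to 237 mm.
- recess (a point): Centre of the mouth of the emergency-release recess, at deck height, at x -145, y -85 mm of the centrifuge. The recess is 100 (x) x 160 (y) mm, 66 mm deep, grey inside; lever and catch lie in it on its centre line along y. The cover slides over it between two rails, 117 mm apart, that stand 6 mm above the deck.
- cover (a joint): Slide of the flat grey cover over the recess, in m: 0 = shut, grows as it slides to +y, 0.160 = fully back at its stop, the whole recess open. Starts at 0 to 0.03. About 1.5 N of friction; it stays where it is left.
- cover_rib (a point): Centre of the finger rib on the cover. The cover is a plate 110 (x) x 168 (y) x 4 mm, 1 mm above the deck. The rib on it is 60 mm long along x, 10 mm thick along y and 14 mm high, this point half-way up: 12 mm above the deck, 7 mm above the plate's top surface, 34 mm from the plate's -y edge, at y -135 mm of the centrifuge when shut.
- catch (a joint): Hinge of the safety catch, in rad: 0 = upright, closed over the lever's tip; grows as its top swings over to -y; 1.25 = stop, lying over. Starts at 0 to 0.08, clear of the lever from about 0.35. Light friction (under 1 N at the tab); it stays where it is left. Closed, it locks the lever.
- catch_tab (a point): Centre of the safety catch's thumb tab. The catch is a steel bail: two legs straddle the lever's tip, a 26 mm wide crossbar lies over the tip, and the tab stands on the crossbar. Tab 18 (x) x 4 (y) x 19 mm high, its top 2 mm below the deck when upright. At 0 the point is 42.5 mm above and 3 mm to -y of the catch's hinge; it turns with the catch.
- catch_hinge (a point): Point on the catch's hinge axis (parallel to x), 54 mm below the deck, at x -145, y -111 mm of the centrifuge.
- lever (a joint): Hinge of the release lever, in rad: 0 = down, grows as its free end is pulled up, 0.60 = upper stop; the lid lock is freed from 0.45. A spring draws it down: about 4 N at the grip at the bottom, 10 N at the top; it falls back when let go. Starts at 0.
- lever_grip (a point): Centre of the black ribbed grip block on the steel release lever: 18 (x) x 28 (y) x 37 mm high, top 3 mm below the deck when down, with 41 mm free on both x sides and 44 mm below this point. The lever is a bar 12 mm wide running from its hinge to -y, through the grip, to its tip 104 mm from the hinge (top of the tip 28 mm below the deck).
- lever_hinge (a point): Point on the lever's hinge axis (parallel to x), 20 mm below the deck, at x -145, y -16 mm of the centrifuge. At 0 the grip's centre lies 48 mm to -y of it and 1.5 mm below; pulled to 0.60 the grip has turned with the lever, risen 27 mm and moved 8 mm to +y.
- tube_tray: Bystander: white foam tray 200 x 110 x 32 mm with red-capped sample tubes to 100 mm high. Origin: centre of its underside.
- glove_box: Bystander: glove carton 230 x 120 x 65 mm lying on the desk. Origin: centre of its underside.
- hole_punch: Bystander: black desk hole punch, about 150 x 130 x 115 mm. Origin: centre of its underside.

How it is judged:
By the outcome, as a careful person would: the job done as asked, in the order asked, and still so for the second after the job is handed in, while the arm keeps its last pose, push and grip.
It also fails if it takes over 56 s, if anything falls off the work surface, if the arm or the gripper's body presses on something with over 40 N, if the wrist force passes 120 N, or if a joint passes its speed limit or range.

## Robot

A 6-joint arm with a two-finger parallel gripper is mounted at the origin on the work surface. World frame = base frame: x ahead of the robot, y to its left, z up, the work surface at z = 0. Lengths are in m, angles in rad, forces in N, time in s.
With the tool pointing down it reaches from about 0.325 to 0.9 m from the base axis. Payload 3.5 kg.
Tool frame: the origin (TCP) lies at the very end of the fingers, on their centre line; the grasp point (between the pads) lies 19 mm behind it (r.grip_depth is the distance from the TCP to the grasp point, in m); z points along the fingers, y is the line along which they close (so a half turn about z gives the same grasp; the last joint's range is limited). The gripper opens to 85 mm and grips with 20 to 120 N. Pads are 22 mm wide; open, the fingers measure 114 mm over their backs; the gripper's body (76 mm by 85 mm) begins 54 mm behind the grasp point. The pads swing forward as they close: fully open they stand 13 mm farther back than shut.
Start: joints at [0.998, 0.276, -0.026, 1.268, 0, 1.467], TCP at [0.283, 0.557, 0.231] pointing down, gripper open.
Joint ranges: [-3.12, 3.12], [-0.85, 1.88], [-1.08, 1.24], [-1.95, 2.15], [-1.57, 1.53], [-3.14, 3.14]. Speed limits (rad/s): [2.57, 2.57, 3.14, 3.14, 3.14, 3.14].

## Interface

Orientations are given as a unit quaternion [w, x, y, z].
In Python, from plant import r, imaging gives the robot as it stands. The module is installed in compiled form; this text tells all that it offers. Calls block until the motion is done:
- r.move_pose(position, orientation): joint-space move of the TCP to a pose.
- r.servo_line(position, rot=None, feed=0.15, guard=None): straight line of the TCP; rot=None keeps the orientation; feed is the mean speed in m/s. With guard (N) it stops when the force on the tool has changed by that much, and returns True; else False.
- r.set_joints(angles): joint-space move.
- r.grip(opening): opening from 0.0 (shut) to 1.0 (fully open); the grip force is fixed at half the most; returns when the fingers have stopped.
- r.dwell(seconds).
- r.inverse_kinematics(position, orientation): joint angles nearest the present ones, or None.
- r.read_state(): the state.
- imaging.camera(name): name is "scene" or "top" or "wrist"; returns (picture, depth): 400x640x3 uint8, red, green, blue; 400x640 float32, m along the optical axis (not along the pixel's ray), 0 where there is no reading.
- imaging.camera_params(name): a dict with "K" (3x3 intrinsics, pixels), "origin" and "attitude" of the camera in the world; the wrist camera has in their place "mount" (4x4, takes a point from camera to tool coordinates, whose origin is the TCP and whose axes are the flange's). Camera axes: x right, y up, looking along -z (the intrinsics and any distortion apply to the point x, -y, -z); pixel columns grow to the right and rows downward; lengths in m; the calibration is good to about 2 mm. A picture is of the moment at which its call begins: read the wrist's pose just before it. camera_params takes no time and is no camera call.
A pose or a line that the arm cannot do raises r.MotionError and nothing moves.
- r.job_done(): hands the job in; it is judged then, once.
Trained networks look in the newest picture that a camera, given by its name, has taken for a name from the list of things; names that differ only in an ending like _2 or _b are one class to them, and where a whole thing is asked for, a point or a joint stands for the part that bears it (a point fixed in the world has none). Each returns a list of dicts, best first, with "confidence" (0 to 1); they miss things now and then, are a little off and sometimes report something else, mostly with a low value. They report only what shows in the picture. A call takes as long as a camera call.
- imaging.look_for(camera, target): "extent" ([left, top, right, bottom] in pixels, round what is visible of it).
- imaging.trace(camera, target): "mask" (400x640 bool, what is visible of it) and "extent" ([left, top, right, bottom] in pixels, round what is visible of it).
- imaging.spot_point(camera, target): "position" ([column, row] in pixels: a listed point, or the origin of a listed thing).
The state is a dict: "clock": time; "joints": joint angles; "joint_vel": joint speeds; "tau": joint torques, N m; "tool_pos": TCP position; "orientation": TCP orientation; "ft_force": force on the tool from outside, world axes, zero at the start; "ft_torque": the same for the moment, N m; "gripper_width": opening from 0.0 (shut) to 1.0 (fully open); "grasp_force": force on a finger pad.
Only numpy, scipy, OpenCV 4.12 (cv2) and the standard library are available. Lean on these libraries where they do the work, as an engineer would, in place of code of your own. Each camera call takes 0.05 s, during which the arm holds its last target. There are 200 camera calls.

## Working session

There is one attempt and no reset: what is moved stays moved. The work goes in short steps, each a Python script; the robot and the scene stay as the last script left them, time stands still between calls to the robot, and variables do not carry over. Pictures are saved under pics/ and viewed, at most 10 in all, crops included, and the job is handed in when it is done.

```bash
mkdir -p pics
cat > h.py <<'E'
import numpy as np, cv2
from plant import r, imaging
from scipy.spatial.transform import Rotation as R
def q2R(q): return R.from_quat([q[1],q[2],q[3],q[0]]).as_matrix()
def R2q(M): 
    q=R.from_matrix(M).as_quat(); return [q[3],q[0],q[1],q[2]]
def att(a):
    a=np.array(a,float)
    return a if a.shape==(3,3) else q2R(a)
def campose(name,st=None):
    p=imaging.camera_params(name)
    if 'mount' in p:
        st=st or r.read_state(); T=np.eye(4); T[:3,:3]=q2R(st['orientation']); T[:3,3]=st['tool_pos']
        return p,T@np.array(p['mount'])
    T=np.eye(4); T[:3,:3]=att(p['attitude']); T[:3,3]=p['origin']; return p,T
def ray(name,uv,st=None):
    p,T=campose(name,st); K=np.array(p['K']); d=p.get('distortion')
    n=cv2.undistortPoints(np.array([[uv]],float),K,None if d is None else np.array(d,float))[0,0]
    return T[:3,3],T[:3,:3]@np.array([n[0],-n[1],-1])
def at_z(name,uv,z,st=None):
    o,d=ray(name,uv,st); return o+d*(z-o[2])/d[2]
def at_depth(name,uv,D,st=None):
    o,d=ray(name,uv,st); return o+d*D
def down(yaw):  # tool z down, tool y axis at world angle yaw
    y=np.array([np.cos(yaw),np.sin(yaw),0]); z=np.array([0,0,-1.]); return R2q(np.c_[np.cross(y,z),y,z])
E
python3 - <<'E'
from h import *
for n in ['scene','top','wrist']:
    print(n,imaging.camera_params(n))
    im,d=imaging.camera(n); cv2.imwrite(f'pics/{n}0.png',im[:,:,::-1]); np.save(n+'0.npy',d)
    if n!='wrist':
        for t in ['recess','cover_rib','catch_tab','lever_grip','centrifuge','tube_tray','glove_box','hole_punch']:
            s=imaging.spot_point(n,t)
            for k in s[:2]:
                u=k['position']; D=d[int(np.clip(u[1],0,399)),int(np.clip(u[0],0,639))]
                print(n,t,round(k['confidence'],2),np.round(u,1),np.round(at_depth(n,u,D),3), np.round(at_z(n,u,.227),3))
s=r.read_state();print(s)
E
```

```text
scene {'K': array([[488.06907754,   0.        , 329.67175825],
       [  0.        , 488.06907754, 199.3702342 ],
       [  0.        ,   0.        ,   1.        ]]), 'origin': array([ 1.3465482 , -0.87069735,  1.3486075 ]), 'attitude': array([0.87183115, 0.35445766, 0.13187728, 0.31125328])}
scene recess 0.56 [323. 199.] [ 0.616 -0.035  0.219] [ 0.621 -0.041  0.227]
scene cover_rib 0.97 [315.7 206.8] [ 0.62  -0.076  0.218] [ 0.625 -0.082  0.227]
scene tube_tray 0.72 [371.8 148. ] [0.463 0.459 0.035] [0.592 0.265 0.227]
scene glove_box 0.58 [242.5 323.1] [ 0.664 -0.466  0.069] [ 0.748 -0.516  0.227]
scene hole_punch 0.34 [371.2 147.1] [0.465 0.451 0.047] [0.587 0.268 0.227]
top {'K': array([[385.03390389,   0.        , 318.51954547],
       [  0.        , 385.03390389, 202.1558921 ],
       [  0.        ,   0.        ,   1.        ]]), 'origin': array([ 3.82175675e-01, -1.42079836e-04,  1.49629740e+00]), 'attitude': array([-0.69802255, -0.05568815,  0.04082006,  0.71273913])}
top recess 0.97 [336.9 184.1] [ 0.618 -0.038  0.219] [ 0.617 -0.038  0.227]
top cover_rib 0.66 [345.9 182.4] 
[... 796 characters left out ...]
clock': 0.95, 'joints': array([ 9.97610194e-01,  2.76394849e-01, -2.64090584e-02,  1.26797741e+00,
        1.49887105e-05,  1.46739878e+00]), 'joint_vel': array([ 0.00060828, -0.00032341, -0.0011142 , -0.00025471, -0.00037298,
        0.00093519]), 'tau': array([-9.09132104e-04, -4.45495033e+01,  2.95572513e+01,  7.67501351e-04,
       -1.43888697e-04,  1.26514820e-06]), 'tool_pos': array([0.28294079, 0.55728985, 0.23131222]), 'orientation': array([-4.57970631e-06,  2.32740183e-01,  9.72538949e-01,  9.56444888e-06]), 'ft_force': array([ 0.29448378,  0.08197019, -0.31669963]), 'ft_torque': array([-0.02643864,  0.00853137,  0.02225816]), 'grasp_force': 0.0, 'gripper_width': 1.0035435590080894}
```

Run:
```python
from h import *
d=np.load('top0.npy'); p,T=campose('top'); K=p['K']
v,u=np.mgrid[:400,:640]
P=np.stack([(u-K[0,2])/K[0,0]*d,-(v-K[1,2])/K[1,1]*d,-d],-1)@T[:3,:3].T+T[:3,3]
m=((P[...,2]>.19)&(P[...,2]<.26)&(P[...,0]>.4)).astype(np.uint8)
n,l,s,c=cv2.connectedComponentsWithStats(m); k=1+np.argmax(s[1:,4]); m=l==k
pts=P[m][:,:2].astype(np.float32); rc=cv2.minAreaRect(pts); print(rc, s[k])
t=cv2.imread('pics/top0.png'); sc=cv2.imread('pics/scene0.png')
a=cv2.resize(t[60:320,160:500],(680,520),interpolation=cv2.INTER_CUBIC)
cv2.imwrite('pics/topc.png',a)
```

```text
((0.7583211064338684, 0.05951443314552307), (0.4349350929260254, 0.36059969663619995), 4.149336814880371) [  252    80   115   133 12771]
```

View pics/topc.png

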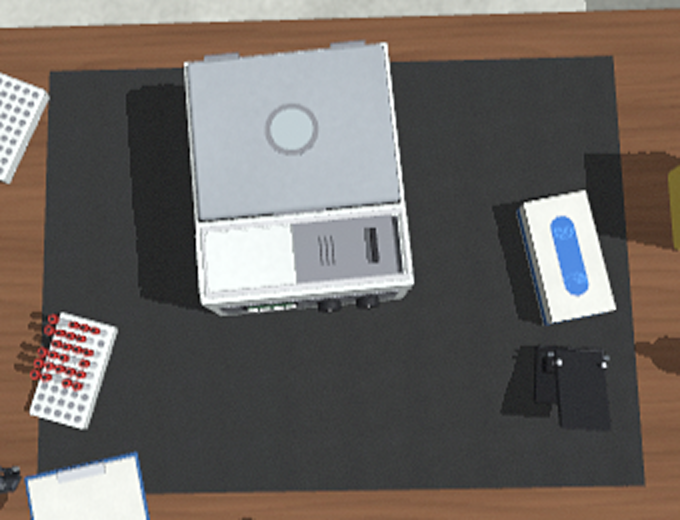

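View pics/scene0.png

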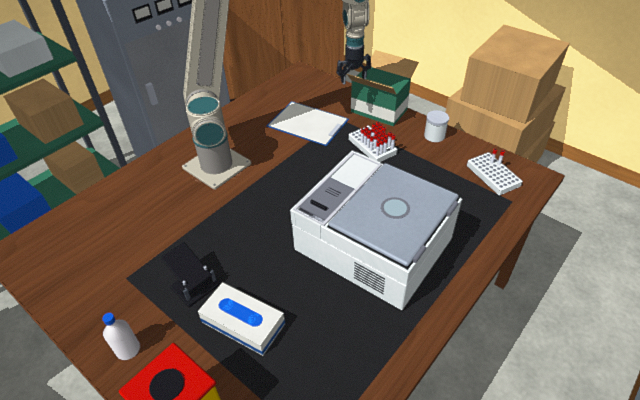

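```bash
cat >> h.py <<'E'
import json,os
C=json.load(open('C.json')) if os.path.exists('C.json') else dict(x=.758,y=.0595,yaw=np.radians(4.15),deck=.215)
def W(x,y,z):  # mm in centrifuge frame, z above deck -> world m
    c,s=np.cos(C['yaw']),np.sin(C['yaw']); x,y=x/1e3,y/1e3
    return np.array([C['x']+c*x-s*y,C['y']+s*x+c*y,C['deck']+z/1e3])
def L(P):
    c,s=np.cos(C['yaw']),np.sin(C['yaw']); a,b=P[0]-C['x'],P[1]-C['y']
    return np.round([1e3*(c*a+s*b),1e3*(-s*a+c*b),1e3*(P[2]-C['deck'])],1)
def ori(tilt=0,flip=True):
    M=q2R(down(C['yaw']+(np.pi if flip else 0)))
    ax=np.array([np.cos(C['yaw']),np.sin(C['yaw']),0])
    return R2q(R.from_rotvec(-ax*tilt).as_matrix()@M)
E
python3 - <<'E'
from h import *
for f in (True,False):
    for t in (0,.3,.6):
        a=C['yaw']; g=W(-145,-16-48*np.cos(t),-20+48*np.sin(t)-1.5)
        M=q2R(ori(t,f)); print(f,t,M[:,2].round(2),r.inverse_kinematics(g+.019*M[:,2],ori(t,f)))
st=r.read_state()
r.servo_line(list(np.array(st['tool_pos'])+[0,0,.15]))
r.move_pose(list(W(-145,-75,130)),ori())
r.dwell(.3)
st=r.read_state(); print(st['clock'],st['tool_pos'],st['joints'])
im,d=imaging.camera('wrist'); cv2.imwrite('pics/w1.png',im[:,:,::-1]); np.save('w1.npy',d)
for t in ['recess','cover_rib','catch_tab','lever_grip']:
    for k in imaging.spot_point('wrist',t)[:2]:
        u=k['position'];D=d[int(u[1]),int(u[0])]
        print(t,k['confidence'],np.round(u,1),L(at_depth('wrist',u,D,st)),L(at_z('wrist',u,.227,st)))
E
```

```text
True 0 [ 0. -0. -1.] [-0.12851165  0.29825494 -0.11981769  1.1527237   0.         -1.77173914]
True 0.3 [ 0.02 -0.29 -0.96] [ 0.00496958  0.28909231 -0.12776545  1.13308911 -0.29929644 -1.6414016 ]
True 0.6 [ 0.04 -0.56 -0.83] [ 0.13402237  0.32982883 -0.12194932  1.16110349 -0.59870336 -1.49621476]
False 0 [ 0.  0. -1.] [-0.12851165  0.29825494 -0.11981769  1.1527237   0.          1.36985351]
False 0.3 [ 0.02 -0.29 -0.96] [ 0.00496958  0.28909231 -0.12776545  1.13308911 -0.29929644  1.50019105]
False 0.6 [ 0.04 -0.56 -0.83] [ 0.13402237  0.32982883 -0.12194932  1.16110349 -0.59870336  1.6453779 ]
5.1417 [ 0.61882026 -0.02548252  0.3450244 ] [-1.45495236e-01  2.32602752e-01  1.52791616e-01  1.49096961e+00
  1.64732527e-05 -1.78918415e+00]
recess 0.8 [315.9 182.4] [-144.7  -84.9    5.7] [-144.7  -86.3   12. ]
cover_rib 0.74 [312.4 149.9] [-141.8 -115.7   19.2] [-141.7 -114.8   12. ]
```

View pics/w1.png

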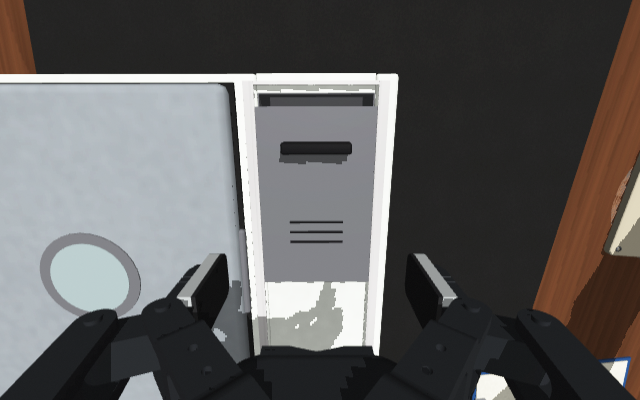

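Run:
```python
from h import *
st=r.read_state()
for n,u,z in [('far edge',(316,74),.215),('far edge L',(60,74),.237),('recess far',(316,93),.215),('cover edge -y',(316,106.5),.220),('rib',(316,149),.234),('coverL',(258.5,180),.220),('coverR',(374,180),.220),('cover far +y',(316,281.5),.22),('front edge near',(398,76),.215),('front far',(384,320),.215),('coverL2',(263,270),.22),('coverR2',(369,270),.22)]:
    print(n,L(at_z('wrist',u,z,st)))
```

```text
far edge [-144.9 -176.7   -0. ]
far edge L [  52.1 -174.3   22. ]
recess far [-144.9 -161.7   -0. ]
cover edge -y [-144.9 -150.7    5. ]
rib [-144.9 -116.7   19. ]
coverL [-92.7 -87.2   5. ]
coverR [-197.4  -87.2    5. ]
cover far +y [-144.8   17.1    5. ]
front edge near [-213.6 -175.1   -0. ]
front far [-217.4   66.8   -0. ]
coverL2 [-92.1   4.2   5. ]
coverR2 [-197.4    4.1    5. ]
```

Run:
```python
from h import *
C['y']+=.0015; json.dump(C,open('C.json','w'))
r.grip(0.0)
r.move_pose(list(W(-145,-143,50)),ori())
print('down',r.servo_line(list(W(-145,-143,9)),feed=.08,guard=6), L(r.read_state()['tool_pos']))
print('push',r.servo_line(list(W(-145,16,9)),feed=.08,guard=8), L(r.read_state()['tool_pos']),r.read_state()['ft_force'])
p=r.read_state()['tool_pos']
q=L(p)
r.servo_line(list(W(-145,q[1]-4,9)),feed=.08)
r.servo_line(list(W(-145,q[1]-4,130)),feed=.2)
r.servo_line(list(W(-145,-75,130)),feed=.2); r.dwell(.2)
st=r.read_state(); print(st['clock'])
im,d=imaging.camera('wrist'); cv2.imwrite('pics/w2.png',im[:,:,::-1]); np.save('w2.npy',d)
for t in ['recess','cover_rib','catch_tab','lever_grip','catch_hinge','lever_hinge']:
    for k in imaging.spot_point('wrist',t)[:2]:
        u=k['position'];D=d[int(u[1]),int(u[0])]
        print(t,k['confidence'],np.round(u,1),L(at_depth('wrist',u,D,st)),L(at_z('wrist',u,.215-.0115,st)))
```

```text
down False [-145.1 -142.9    8.7]
push True [-145.4    9.     8.5] [-0.12875854 -1.00622093  0.33387996]
10.8167
recess 0.68 [316.  180.6] [-145.   -78.7  -27.6] [-145.   -82.3  -11.5]
catch_tab 0.79 [318.2 148.8] [-147.  -113.7   -2.1] [-147.1 -112.6  -11.5]
lever_grip 0.82 [315.9 197.3] [-145.   -68.3   -1.9] [-145.   -65.6  -11.5]
catch_hinge 0.73 [320.1 146.2] [-148.7 -116.1   -1.7] [-148.8 -115.   -11.5]
lever_hinge 0.58 [313.6 241.8] [-142.6  -17.3  -13.9] [-142.7  -18.4  -11.5]
```

View pics/w2.png

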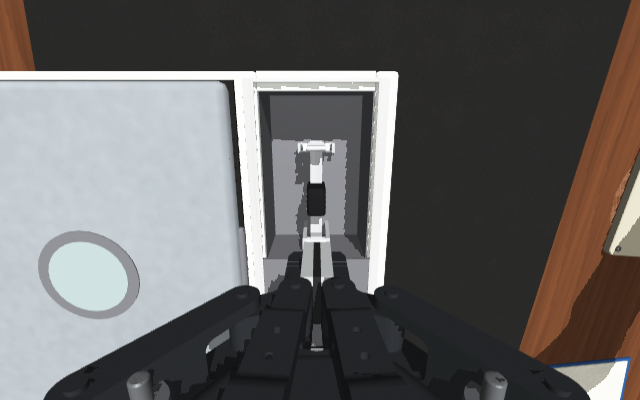

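Run:
```python
from h import *
r.servo_line(list(W(-145,-95,30)),feed=.2)
print('down',r.servo_line(list(W(-145,-95,-10)),feed=.06,guard=4), L(r.read_state()['tool_pos']))
for t in np.r_[0:1.29:.12,1.29]:
    y=-111-44.5*np.sin(t)-1*np.cos(t)+11; z=-54+44.5*np.cos(t)-1*np.sin(t)
    g=r.servo_line(list(W(-145,y,z)),feed=.05,guard=8)
    st=r.read_state(); print(round(t,2),g,L(st['tool_pos']),st['ft_force'].round(1))
    if g: break
q=L(st['tool_pos'])
r.servo_line(list(W(-145,q[1]+3,q[2]+8)),feed=.1)
r.servo_line(list(W(-145,q[1]+3,130)),feed=.2)
r.servo_line(list(W(-145,-75,130)),feed=.2); r.grip(.5); r.dwell(.2)
st=r.read_state(); print(st['clock'],st['gripper_width'])
im,d=imaging.camera('wrist'); cv2.imwrite('pics/w3.png',im[:,:,::-1]); np.save('w3.npy',d)
for t in ['cover_rib','catch_tab','lever_grip']:
    for k in imaging.spot_point('wrist',t)[:2]:
        u=k['position'];D=d[int(u[1]),int(u[0])]
        print(t,k['confidence'],np.round(u,1),L(at_depth('wrist',u,D,st)))
```

```text
down False [-144.8  -95.    -9.9]
0.0 False [-144.6 -101.5   -9. ] [-0.4 -0.3 -0.4]
0.12 False [-145.  -106.7   -9.9] [-0.2 -0.4  0.3]
0.24 False [-145.1 -111.9  -11.2] [1.7 0.1 0.2]
0.36 False [-145.1 -116.9  -12.9] [0.4 0.3 0.3]
0.48 False [-145.1 -121.8  -15.2] [-0.3 -0.3 -0.2]
0.6 False [-145.2 -126.2  -18.1] [ 1.1 -1.5  0. ]
0.72 False [-145.2 -130.3  -21.6] [-0.4  0.4  0.4]
0.84 False [-145.2 -134.   -25.4] [ 0.8 -0.2  0.6]
0.96 False [-145.2 -137.2  -29.7] [ 0.8 -0.7 -0.2]
1.08 False [-145.3 -139.8  -34.4] [0.6 0.1 0.3]
1.2 False [-145.3 -141.9  -39.3] [ 0.1  0.7 -0.3]
1.29 False [-144.5 -143.1  -42. ] [0.3 0.1 3.3]
18.1167 0.5033600448546273
cover_rib 0.55 [312.7 297.5] [-141.7   25.2   19. ]
catch_tab 0.92 [317.5 111.1] [-146.4 -147.8  -40.4]
lever_grip 0.82 [316.7 200.2] [-145.6  -66.1   -4.1]
```

View pics/w3.png

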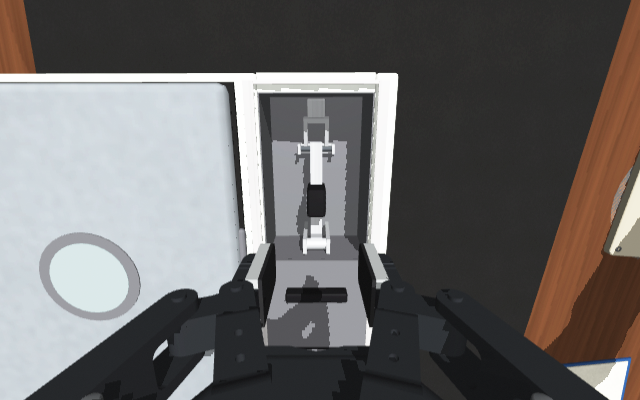

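Run:
```python
from h import *
r.grip(.42)
r.servo_line(list(W(-145,-64.5,30)),feed=.2)
print('down',r.servo_line(list(W(-145,-64.5,-41)),feed=.06,guard=5), L(r.read_state()['tool_pos']))
r.grip(0.0); st=r.read_state(); print(st['gripper_width'],st['grasp_force'],st['ft_force'].round(1),L(st['tool_pos']))
if st['gripper_width']>.1:
    for t in [.1,.2,.3,.4,.5,.56,.60]:
        v=np.array([-64.5+16,-41+20]); c,s=np.cos(t),np.sin(t)
        # local (y,z): rotation that lifts -y side
        y=-16+c*v[0]+s*v[1]; z=-20-s*v[0]+c*v[1]
        g=r.servo_line(list(W(-145,y,z)),ori(t),feed=.03,guard=25)
        st=r.read_state(); print(t,g,L(st['tool_pos']),(y,z),st['ft_force'].round(1),st['ft_torque'].round(2),round(st['gripper_width'],3),round(st['grasp_force']))
        if g: break
print(st['clock'])
```

```text
down False [-144.5  -64.6  -40.4]
0.2037890826851054 59.66671943664551 [ 0.6 -0.7  2. ] [-144.5  -64.6  -40.3]
0.1 False [-144.5  -66.3  -35.8] (np.float64(-66.35420376556765), np.float64(-36.053166763467374)) [ 1.1 -1.1  1. ] [ 0.01 -0.14  0.06] 0.202 60
0.2 False [-144.6  -67.6  -30.8] (np.float64(-67.7052849719965), np.float64(-30.945935591105606)) [ 2.2 -1.2  2. ] [ 0.22 -0.21  0.16] 0.202 60
0.3 False [-144.6  -68.5  -25.6] (np.float64(-68.53974406248003), np.float64(-25.72933624856276)) [ 1.6 -0.2  1.9] [ 0.39 -0.28  0.18] 0.203 60
0.4 False [-144.6  -68.8  -20.4] (np.float64(-68.84924339762159), np.float64(-20.455491272091038)) [ 2.7 -0.6  1.8] [ 0.57 -0.33  0.2 ] 0.202 60
0.5 False [-144.6  -68.6  -15.1] (np.float64(-68.63069056237134), np.float64(-15.17709517739398)) [1.7 0.  2.6] [ 0.73 -0.36  0.33] 0.206 60
0.56 False [-144.6  -68.2  -12. ] (np.float64(-68.24678304048923), np.float64(-12.029826732118895)) [2.3 0.3 2. ] [ 0.86 -0.44  0.38] 0.205 60
0.6 False [-144.6  -67.9   -9.9] (np.float64(-67.88626926441515), np.float64(-9.94688795344403)) [3.8 1.3 2.7] [ 0.94 -0.5   0.45] 0.207 60
22.9667
```

Run:
```python
from h import *
st=r.read_state();print(st['ft_force'],st['ft_torque'])
im,d=imaging.camera('wrist')
for t in ['lever_grip','catch_tab','cover_rib']:
    for k in imaging.spot_point('wrist',t)[:1]:
        u=k['position'];D=d[int(u[1]),int(u[0])]; print(t,k['confidence'],np.round(u),L(at_depth('wrist',u,D,st)))
s,ds=imaging.camera('scene')
a=cv2.resize(s[150:250,260:380],(480,400),interpolation=cv2.INTER_CUBIC)
cv2.imwrite('pics/w4.png',im[:,:,::-1]);cv2.imwrite('pics/s4.png',a[:,:,::-1])
```

```text
[3.83146664 1.28459239 2.65646686] [ 0.93617178 -0.50015712  0.45443764]
lever_grip 0.76 [316. 278.] [-144.8  -54.3   26.3]
catch_tab 0.89 [321. 146.] [-148.1 -149.1  -42.1]
```

View pics/w4.png

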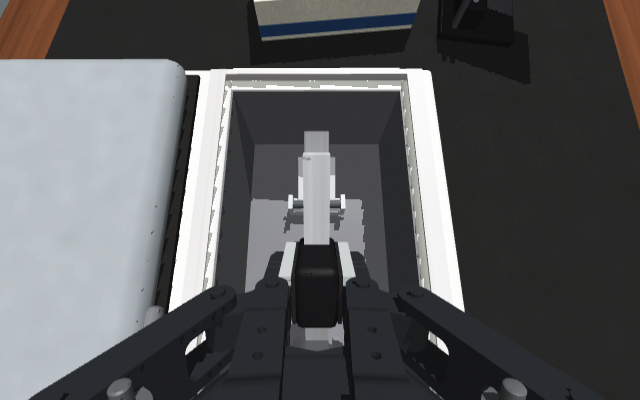

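View pics/s4.png

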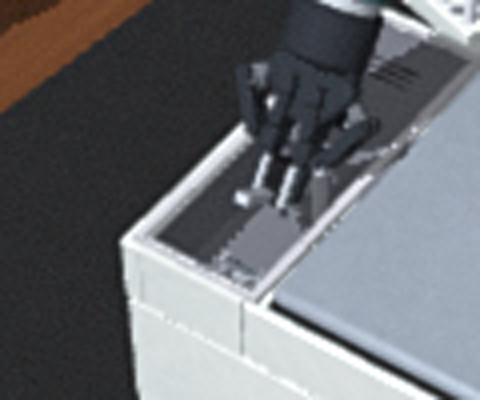

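```bash
cat > tip.py <<'E'
from h import *
def tip():
    st=r.read_state(); im,d=imaging.camera('wrist'); Q=[]
    for v in (162,230):
        Q.append(L(at_depth('wrist',(316,v),np.median(d[v-1:v+2,310:322]),st)))
    print(*Q,'angle',np.arctan2(Q[0][2]-Q[1][2],Q[1][1]-Q[0][1]))
E
python3 - <<'E'
from tip import *
tip()
t=.63
v=np.array([-64.5+16,-41+20]); c,s=np.cos(t),np.sin(t)
y=-16+c*v[0]+s*v[1]; z=-20-s*v[0]+c*v[1]
print(r.servo_line(list(W(-145,y,z)),ori(.6),feed=.01,guard=8)); r.dwell(.5)
st=r.read_state(); print(L(st['tool_pos']),(y,z),st['ft_force'].round(1),st['gripper_width'],st['clock'])
tip()
E
```

```text
[-145.  -103.1   29.4] [-144.9  -76.8   11.6] angle 0.5949893894216037
True
[-144.5  -67.7   -9.8] (np.float64(-67.56137406992703), np.float64(-8.395056914355116)) [-2.9 -4.7  0.3] 0.20295744624018724 23.975
[-144.8 -102.8   29.7] [-144.8  -76.5   12.2] angle 0.5871246406476024
```

```bash
python3 -c "
from h import *
print(r.job_done())"
```

```text
the job is handed in; nothing more can be done
None
```

The job is handed in: the cover is fully back, the catch is flipped over to its stop, and the lever is held at its upper stop (about 0.59 rad measured, above the 0.45 that frees the lid lock) with the gripper still closed on it; I saw no contact with the other things on the desk.

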